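# Top up the spring-lift lid magazine

## Task

Top up the spring-lift magazine with the two loose 58 mm jar lids: lay each one, top up, in the mouth between the guide posts and press it down against the spring until both catches have sprung back over it, so that in the end these two and the lid already in there are all held under the catches. Leave the smaller lid, the jars and everything else on the bench where they are.

Things in the scene. Friction and masses are not known exactly. Their poses are not given: they have to be found in the camera images.
- magazine: lid magazine bolted to the bench: aluminium base 150 x 86 x 10 mm, four steel guide posts 8 mm thick, 142 mm high with tapered tops, at (+-27, +-21) mm from its axis, a catch in a housing on the +x and -x sides; a tie plate 100 x 66 mm at 60 to 65 mm height. Origin: under the base's centre, on the upright axis; x runs from catch to catch (both ends alike), z up.
- mouth (a point): on the magazine's axis 130 mm above the bench: a lid set between the posts (60.4 mm for 58) rests level on the catches' slopes with its underside here to within 2 mm, top near 144 mm. The magazine's +y and -y sides are open between the posts (46 mm gaps down to the tie plate): room for fingers that hold a lid at its +y and -y edges. Catch housings: 42 to 76 mm from the axis along x, tops at 131 mm.
- catch_level (a point): on the magazine's axis at the catches' undersides, 120 mm above the bench. A lid pressed down at its middle (peak about 10 to 20 N) spreads the catches and pushes stack and follower down; once its top is 2 to 4 mm below this level they snap back over it; let go, it rises and stays, its top at this level. Closed catches leave 47 mm between their tips (along x) for what presses.
- follower (a joint): white spring-loaded follower disc, 56 mm across, that carries the stack: its depth in m. 0 with the one lid in the magazine at the start; each further lid held under the catches adds 0.014 (0.028 with all three); it stops at 0.056. The spring pushes up with about 4 N at 0 and 70 N/m more.
- catch_front (a joint): sprung catch on the -x side of the magazine: outward slide in m. 0 sprung in over the lids, 0.008 fully out; a lid passing spreads it by about 5 mm; it springs back by itself (0.7 N plus 150 N/m). Each catch has two noses, 18 mm apart, flat below, sloped at 60 degrees above up to 137 mm height.
- catch_back (a joint): the same catch on the +x side.
- lid_a: plain tinplate jar lid, 58 mm across, 14 mm high, flat on top, 20 g (0.7 to 1.4 times that), lying loose on the bench, top up; to be loaded. Origin: centre of its underside, z axis up through its top.
- lid_b: plain tinplate jar lid, 58 mm across, 14 mm high, flat on top, 20 g (0.7 to 1.4 times that), lying loose on the bench, top up; to be loaded. Origin: centre of its underside, z axis up through its top.
- lid_held: plain tinplate jar lid, 58 mm across, 14 mm high, flat on top, 20 g (0.7 to 1.4 times that), already in the magazine, held under the catches. Origin: centre of its underside, z axis up through its top.
- lid_small: smaller lid of the same make, 43 mm across and 14 mm high, for another jar; lies among the loose lids. Leave it. Origin: centre of its underside.
- jar_a: closed, filled glass jar, 66 mm across, 93 mm high, 300 g. Bystander. Origin: centre of its underside.
- jar_b: closed, filled glass jar like jar_a. Bystander. Origin: centre of its underside.
- tub_a: closed food tub with a paper band, 68 x 86 x 50 mm. Bystander. Origin: centre of its underside.
- tub_b: closed food tub like tub_a. Bystander. Origin: centre of its underside.
- marker: black marker pen lying down, 130 mm long (its own x), 18 mm thick. Bystander. Origin: underneath its middle.
- tape_roll: roll of packing tape lying flat, 85 mm across, 24 mm high. Bystander. Origin: centre of its underside.
- scraper: bench scraper lying flat, 185 mm long along its own x (grey handle from -100 to 0 mm, 70 mm wide blade at +35 to +85 mm), 16 mm high. Bystander. Origin: on the bench under the front end of the handle.
There are look-alikes about, which are no part of the job. What is shaped like the lid_a but orange or pink is not meant.

How it is judged:
By the outcome, as a careful person would: the job done as asked, in the order asked, and still so for the second after the job is handed in, with the robot touching nothing.
It also fails if it takes over 72 s, if anything falls off the work surface, if the arm or the gripper's body presses on something with over 40 N, if the wrist force passes 120 N, or if a joint passes its speed limit or range.

## Robot

A 6-joint arm with a two-finger parallel gripper is mounted at the origin on the work surface. World frame = base frame: x ahead of the robot, y to its left, z up, the work surface at z = 0. Lengths are in m, angles in rad, forces in N, time in s.
With the tool pointing down it reaches from about 0.25 to 0.725 m from the base axis. Payload 4 kg.
Tool frame: the origin (TCP) lies between the finger pads; the fingertips stand 25 mm ahead of it and the grasp point (between the pads) lies 6 mm ahead of it; z points along the fingers, y is the direction in which the jaws open and shut (so a half turn about z gives the same grasp; the last joint's range is limited). The gripper opens to 85 mm and grips with 20 to 120 N. Pads are 22 mm wide; open, the fingers measure 114 mm over their backs; the gripper's body (76 mm by 85 mm) begins 54 mm behind the grasp point. The pads swing forward as they close: fully open they stand 13 mm farther back than shut.
Start: joints at [-1.13, 0.241, 0.005, 1.335, 0, 1.571], TCP at [0.213, -0.452, 0.256] pointing down, gripper open.
Joint ranges: [-2.72, 2.72], [-1.05, 1.87], [-1.09, 1.28], [-1.99, 2.15], [-1.42, 1.44], [-3.14, 3.14]. Speed limits (rad/s): [2.79, 2.79, 3.14, 3.14, 3.14, 3.14].

## Interface

Orientations are given as a rotation vector (axis times angle).
In Python, from rig import arm, optics, ticket gives the robot as it stands.
- The arm moves only by the tool step_arm, never from a script. Its argument "targets" is a list of rows, each a list of 7 numbers: the shift along the tool's x, y, z in mm, then the turn, a rotation vector about the tool's x, y, z in rad, then the opening, from -1 (shut) to 1 (fully open). In form: [[x, y, z, rx, ry, rz, hand], ...]. A call has 1 to 20 rows; each row shifts and turns the commanded pose from where the row before left it, along the tool's axes as they then stand; what a row does not reach is not made up. A row lasts 1/10 s, in which the tool goes at most 50 mm and 8.59 degrees, less where a joint would pass 70% of its speed; a pose out of reach is approached as far as the arm can. A call is refused whole if a number of a shift passes 50 or a number of a turn 0.15, either way. A call with a gripper value outside its range is refused whole. The fingers move at their own pace and stop on an object; the grip force is fixed at half the most. Time passes only in rows, so rows that do not move let the fingers close. It gives the time, the measured TCP pose, the force and the opening at its end, in the units of the state.
- arm.get_obs(): the state, without advancing time (a new reading comes with each control period).
- optics.camera(name): name is "scene" or "top"; returns a dict with "frame" (400x640x3 uint8, red, green, blue), "range_z" (400x640 float32, m along the optical axis (not along the pixel's ray), 0 where there is no reading), "K" (3x3 intrinsics, pixels), "origin" and "orientation" of the camera in the world. Camera axes: x right, y up, looking along -z (the intrinsics and any distortion apply to the point x, -y, -z); pixel columns grow to the right and rows downward; lengths in m; the calibration is good to about 2 mm. A picture is of the moment at which its call begins.
- ticket.hand_in(): hands the job in, once; it reports no verdict.
The state is a dict: "t": time; "joints": joint angles; "qvel": joint speeds; "tau": joint torques, N m; "eef_pos": TCP position; "ee_rot": TCP orientation; "contact_force": force on the tool from outside, world axes, zero at the start; "torque": the same for the moment, N m; "gripper_width": opening from 0.0 (shut) to 1.0 (fully open).
Only numpy, scipy, OpenCV 4.12 (cv2) and the standard library are available. Lean on these libraries where they do the work, as an engineer would, in place of code of your own. Each camera call takes 0.05 s, during which the arm holds its last target.

## Working session

There is one attempt and no reset: what is moved stays moved. The work goes in short steps, Python scripts to look and compute and a tool call to move; the robot and the scene stay as the last step left them, time stands still between calls to the robot, and variables do not carry over. Pictures are saved under pics/ and viewed, and the job is handed in when it is done.

Besides the shell and the picture viewer there is one more tool, called by a JSON object that holds its "api" and its "payload". step_arm: Moves the arm, as the interface text tells. Its arguments: {"type":"object","properties":{"targets":{"type":"array","items":{"type":"array","items":{"type":"number"}}}},"required":["targets"]}

```bash
mkdir -p pics; python3 - <<'E'
from rig import arm, optics
import cv2,numpy as np
print(arm.get_obs())
for n in("scene","top"):
    c=optics.camera(n); cv2.imwrite(f"pics/{n}0.png",c["frame"][:,:,::-1]); print(n,c["K"],c["origin"],c["orientation"],{k for k in c})
    np.savez(f"{n}0.npz",**{k:np.array(v) for k,v in c.items()})
E
```

```text
{'t': 0.0, 'joints': array([-1.12999624e+00,  2.41446637e-01,  3.73024344e-03,  1.33522890e+00,
        3.27078942e-06,  1.57079456e+00]), 'qvel': array([ 8.55452862e-05, -6.29010955e-04, -1.96562133e-04, -2.49656103e-03,
       -4.29592988e-04,  6.64007556e-04]), 'tau': array([ 4.23001529e-04, -3.72318506e+01,  2.52407098e+01,  1.69969734e-02,
        2.16694119e-06, -2.09886551e-06]), 'eef_pos': array([ 0.21308162, -0.45167326,  0.25539841]), 'ee_rot': array([-3.06355010e+00, -6.86359090e-01,  7.32466097e-04]), 'contact_force': array([-0.18867086, -0.50069113, -0.58034015]), 'torque': array([0.03699016, 0.01217489, 0.0007724 ]), 'gripper_width': 1.0000889060667932}
scene [[407.38382826   0.         321.77856907]
 [  0.         407.38382826 199.7711836 ]
 [  0.           0.           1.        ]] [ 1.13348573 -0.13242774  1.11193343] [0.41237979 0.36328641 1.38035249] {'range_z', 'orientation', 'origin', 'K', 'frame'}
top [[390.05687962   0.         317.54946859]
 [  0.         390.05687962 203.2150565 ]
 [  0.           0.           1.        ]] [ 0.52964084 -0.04512057  1.01987428] [ 0.04323428 -0.01147073 -1.55149986] {'range_z', 'orientation', 'origin', 'K', 'frame'}
```

View pics/scene0.png

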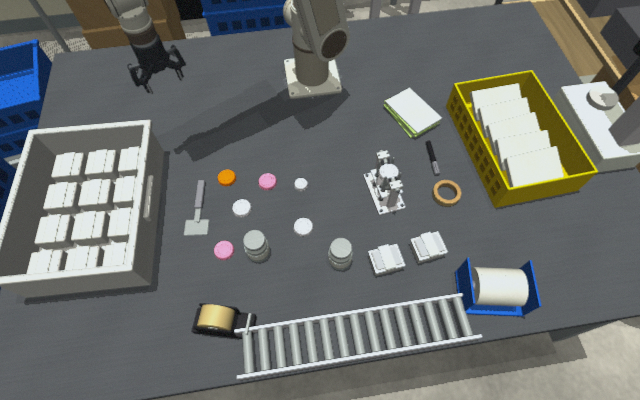

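View pics/top0.png

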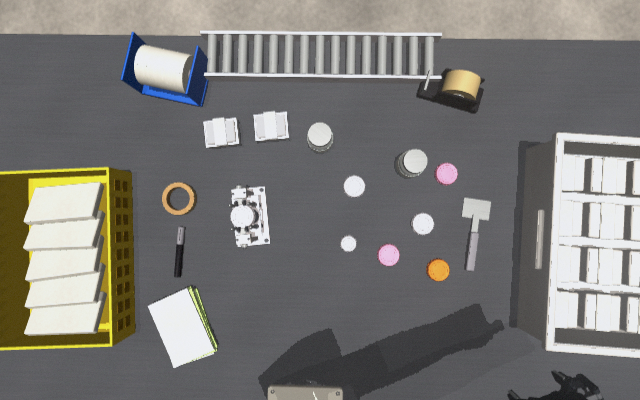

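In the top view the round, lid-like things are white (354,186), white (423,224), small white (348,244), pink (447,173) and (389,255), orange (438,270), and grey jar tops (319,136) and (413,163). By the description I choose the two large white ones. The magazine is at about (248,216). Next I'll take close crops and measure.

```bash
cat > h.py <<'E'
import numpy as np,cv2
from scipy.spatial.transform import Rotation as R
def load(n):
    return dict(np.load(n+".npz"))
def grab(n,save=None):
    from rig import optics
    c=optics.camera(n)
    if save: cv2.imwrite(save,c["frame"][:,:,::-1])
    return c
def xyz(c):
    K=c["K"];z=c["range_z"];h,w=z.shape
    u,v=np.meshgrid(np.arange(w),np.arange(h))
    p=np.stack([(u-K[0,2])/K[0,0]*z,-(v-K[1,2])/K[1,1]*z,-z],-1)
    return p@R.from_rotvec(c["orientation"]).as_matrix().T+c["origin"]
def proj(c,P):
    q=(np.atleast_2d(P)-c["origin"])@R.from_rotvec(c["orientation"]).as_matrix()
    K=c["K"];return np.stack([K[0,2]+K[0,0]*q[:,0]/-q[:,2],K[1,2]+K[1,1]*q[:,1]/q[:,2]],-1)
def onplane(c,u,v,z):
    K=c["K"];d=R.from_rotvec(c["orientation"]).as_matrix()@np.array([(u-K[0,2])/K[0,0],-(v-K[1,2])/K[1,1],-1])
    return c["origin"]+d*(z-c["origin"][2])/d[2]
E
python3 - <<'E'
from h import *
from scipy import ndimage as nd
c=load("top0");s=load("scene0")
for nm,c in(("top",c),("scene",s)):
  P=xyz(c);f=c["frame"].astype(int)
  white=(f.min(-1)>140)
  lab,n=nd.label(white&(P[...,2]<.04)&(P[...,2]>-.02))
  for i in range(1,n+1):
    m=lab==i
    if 60<m.sum()<2500:
      v,u=np.nonzero(m); 
      p=onplane(c,(u.min()+u.max())/2,(v.min()+v.max())/2,.014)
      if abs(p[0]-.55)<.35 and abs(p[1])<.5:
        print(nm,u.mean().round(1),v.mean().round(1),m.sum(),p.round(4),np.mean([onplane(c,a,b,.014) for a,b in zip(u,v)],0).round(4),"z",np.median(P[m][:,2]).round(4),u.max()-u.min()+1)
def crop(c,u0,u1,v0,v1,k,n):
  cv2.imwrite(n,cv2.resize(c["frame"][v0:v1,u0:u1,::-1],None,fx=k,fy=k,interpolation=cv2.INTER_CUBIC))
crop(load("top0"),210,290,170,260,6,"pics/c1.png")
crop(load("scene0"),355,415,140,220,7,"pics/c2.png")
crop(load("top0"),325,465,150,290,4,"pics/c3.png")
E
```

```text
top 283.8 124.7 108 [0.7679 0.0735 0.014 ] [0.7675 0.0676 0.014 ] z 0.0365 14
top 257.1 127.5 94 [0.7605 0.1321 0.014 ] [0.759  0.1372 0.014 ] z 0.0368 13
top 233.8 131.0 110 [0.7502 0.2039 0.014 ] [0.7491 0.1978 0.014 ] z 0.0367 14
top 446.6 173.3 331 [ 0.6485 -0.3557  0.014 ] [ 0.6477 -0.3547  0.014 ] z 0.0129 21
top 353.9 185.8 369 [ 0.6121 -0.1175  0.014 ] [ 0.6112 -0.1174  0.014 ] z 0.0128 21
top 261.4 215.4 519 [0.5299 0.129  0.014 ] [0.5303 0.1203 0.014 ] z 0.0091 23
top 474.8 222.7 868 [ 0.4948 -0.4305  0.014 ] [ 0.5223 -0.4272  0.014 ] z 0.0033 29
top 422.8 223.4 374 [ 0.5176 -0.2956  0.014 ] [ 0.518  -0.2951  0.014 ] z 0.0129 21
top 348.1 243.3 203 [ 0.4639 -0.1046  0.014 ] [ 0.463  -0.1048  0.014 ] z 0.0129 17
top 388.5 255.0 338 [ 0.4354 -0.2086  0.014 ] [ 0.4355 -0.2085  0.014 ] z 0.013 20
scene 413.5 109.8 1010 [0.2276 0.3249 0.014 ] [0.2261 0.3267 0.014 ] z 0.0374 57
scene 381.6 197.2 451 [0.5389 0.1498 0.014 ] [0.5516 0.1374 0.014 ] z 0.0116 42
scene 266.7 179.8 176 [ 0.431  -0.2079  0.014 ] [ 0.4322 -0.2073  0.014 ] z 0.0155 16
scene 300.4 182.9 115 [ 0.4611 -0.1031  0.014 ] [ 0.4608 -0.1033  0.014 ] z 0.0156 14
scene 198.9 193.3 150 [ 0.4466 -0.4204  0.014 ] [ 0.4472 -0.4207  0.014 ] z 0.0178 9
scene 241.1 206.9 242 [ 0.5171 -0.2939  0.014 ] [ 0.5168 -0.2936  0.014 ] z 0.0153 19
scene 196.0 225.0 397 [ 0.5449 -0.4304  0.014 ] [ 0.5565 -0.4304  0.014 ] z 0.0044 25
scene 302.9 225.8 262 [ 0.6108 -0.1153  0.014 ] [ 0.61   -0.1156  0.014 ] z 0.0152 19
scene 222.9 248.8 241 [ 0.6465 -0.3551  0.014 ] [ 0.6461 -0.3539  0.014 ] z 0.0156 18
```

View pics/c1.png

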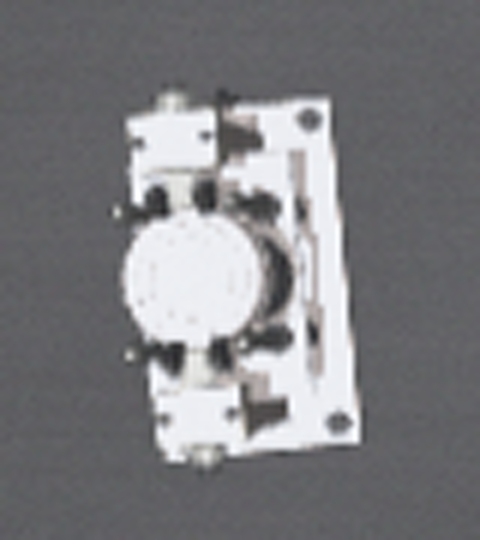

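View pics/c2.png

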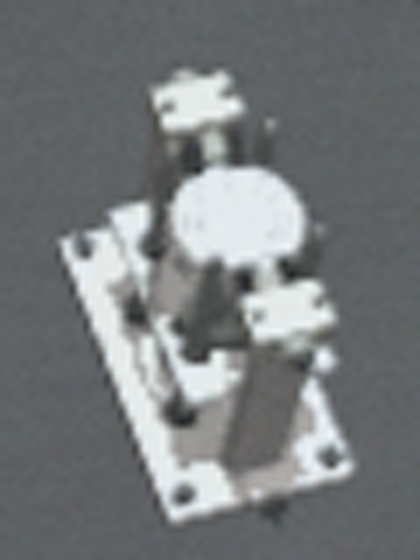

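View pics/c3.png

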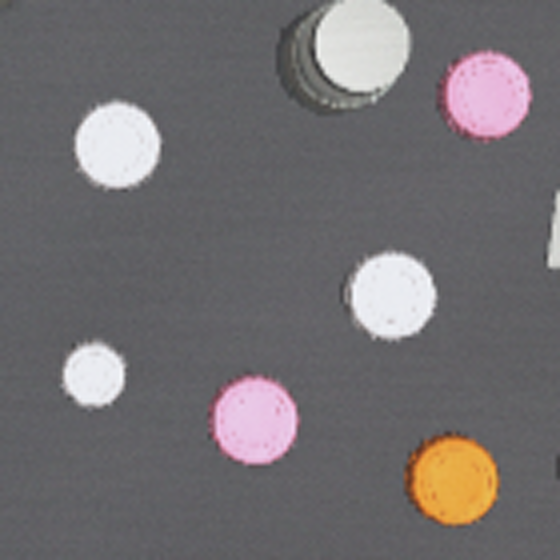

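The crops show two plain white 58 mm lids at top-view (354,186) and (423,224). The white one at (348,244) is clearly smaller. In crop c1 the held lid is at (192,278), with housings above and below it and the base corners on the right at (330,97) and (360,443).

```bash
python3 - <<'E'
from h import *
t=load("top0");s=load("scene0")
T=lambda a,b:((a+.5)/6-.5+210,(b+.5)/6-.5+170)
S=lambda a,b:((a+.5)/7-.5+355,(b+.5)/7-.5+140)
def pr(n,c,pts,z):
  q=np.array([onplane(c,*p,z)[:2] for p in pts]);print(n,q.round(4).tolist());return q
b=pr("base top",t,[T(330,97),T(360,443)],.01)
d=b[0]-b[1];print(np.hypot(*d),np.degrees(np.arctan2(d[1],d[0])));d/=np.hypot(*d);n=np.array([-d[1],d[0]])
print("ctr from base top",b.mean(0)+n*.043)
b=pr("base scene",s,[S(60,240),S(175,522),S(352,468)],.01)
print("ctr",(b[0]+b[2])/2, "len",np.hypot(*(b[1]-b[0])),np.hypot(*(b[2]-b[1])),"yaw",np.degrees(np.arctan2(*(b[1]-b[0])[::-1])))
h=pr("hous top",t,[T(127,118),T(217,112),T(152,395),T(240,385),T(157,467),T(245,440),T(133,170),T(217,165)],.131)
pr("lid held top",t,[T(192,278)],.12)
pr("lid held scene",s,[S(238,218)],.12)
P=xyz(t);m=(abs(P[...,0]-.53)<.1)&(abs(P[...,1]-.15)<.1)
Pm=P[m]
for lo,hi in((.105,.125),(.125,.14)):
  q=Pm[(Pm[:,2]>lo)&(Pm[:,2]<hi)];print(lo,len(q),q.mean(0),np.median(q[:,2]),(q.max(0)+q.min(0))/2)
P=xyz(s);m=(abs(P[...,0]-.53)<.1)&(abs(P[...,1]-.15)<.1)
Pm=P[m]
for lo,hi in((.105,.125),(.125,.14)):
  q=Pm[(Pm[:,2]>lo)&(Pm[:,2]<hi)];print(lo,len(q),q.mean(0),np.median(q[:,2]),(q.max(0)+q.min(0))/2)
E
```

```text
base top [[0.6076, 0.1144], [0.4583, 0.0978]]
0.1502236979063007 6.3425611204978996
ctr from base top [0.52821098 0.14885908]
base scene [[0.4568, 0.0996], [0.6065, 0.1192], [0.5929, 0.2013]]
ctr [0.52487459 0.15046778] len 0.15093276624897856 0.08328163282941112 yaw 7.456318245963172
hous top [[0.5888, 0.1729], [0.5918, 0.1385], [0.4834, 0.1605], [0.4879, 0.127], [0.4562, 0.1578], [0.4671, 0.1245], [0.569, 0.1701], [0.5715, 0.1379]]
lid held top [[0.5282, 0.1487]]
lid held scene [[0.5256, 0.1512]]
0.105 622 [0.5276459  0.14740619 0.11892525] 0.1191258089733 [0.52710499 0.14866723 0.1154912 ]
0.125 417 [0.52678653 0.14833058 0.13032948] 0.13006705779943173 [0.52825994 0.14815434 0.13250046]
0.105 342 [0.53030775 0.14747405 0.12007104] 0.12104788090367624 [0.53572568 0.15017171 0.11531669]
0.125 312 [0.52897945 0.14901667 0.1315371 ] 0.13176483157324637 [0.52630968 0.14897724 0.13241876]
```

{"api": "step_arm", "payload": {"targets": [[0,0,0,0,0,0.106,1],[0,0,0,0,0,0.106,1],[0,0,0,0,0,0.107,1],[40,-15,17,0,0,0,1],[40,-15,17,0,0,0,1],[40,-15,17,0,0,0,1],[40,-15,17,0,0,0,1],[40,-15,17,0,0,0,1],[40,-15,17,0,0,0,1],[40,-15,17,0,0,0,1],[40,-14,16,0,0,0,1],[0,0,0,0,0,0,1],[0,0,0,0,0,0,1]]}}

```text
t: 1.4
eef_pos: [0.5164, -0.294, 0.1198]
ee_rot: [-3.134, -0.195, 0.004]
contact_force: [0.2, 0.2, 0.4]
gripper_width: 1.002
```

```bash
cat >> h.py <<'E'
def go(target):
    from rig import arm
    o=arm.get_obs();Rm=R.from_rotvec(o["ee_rot"]).as_matrix()
    print("t",round(o["t"],2),"tcp",o["eef_pos"].round(4),"yaw",np.degrees(np.arctan2(Rm[1,0],Rm[0,0])).round(2),"tilt",Rm[:,2].round(4),"F",o["contact_force"].round(2),"w",round(o["gripper_width"],3))
    if target is not None: print("shift mm",((np.array(target)-o["eef_pos"])@Rm*1000).round(1))
def crop(c,u0,u1,v0,v1,k,n):
  cv2.imwrite(n,cv2.resize(c["frame"][v0:v1,u0:u1,::-1],None,fx=k,fy=k,interpolation=cv2.INTER_CUBIC))
E
python3 - <<'E'
from h import *
go([.5175,-.2946,.12])
c=grab("top");crop(c,340,500,130,290,4,"pics/t1.png");np.savez("t1",**c)
s=grab("scene");crop(s,170,310,110,270,4,"pics/s1.png");np.savez("s1",**s)
E
```

```text
t 1.4 tcp [ 0.5164 -0.294   0.1198] yaw 7.11 tilt [-0.0029  0.0012 -1.    ] F [0.16 0.19 0.42] w 1.002
shift mm [ 1.   0.7 -0.2]
```

View pics/t1.png

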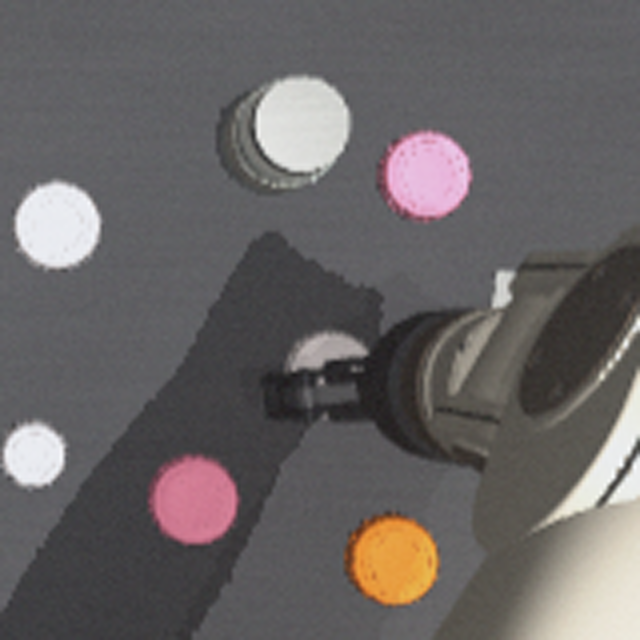

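View pics/s1.png

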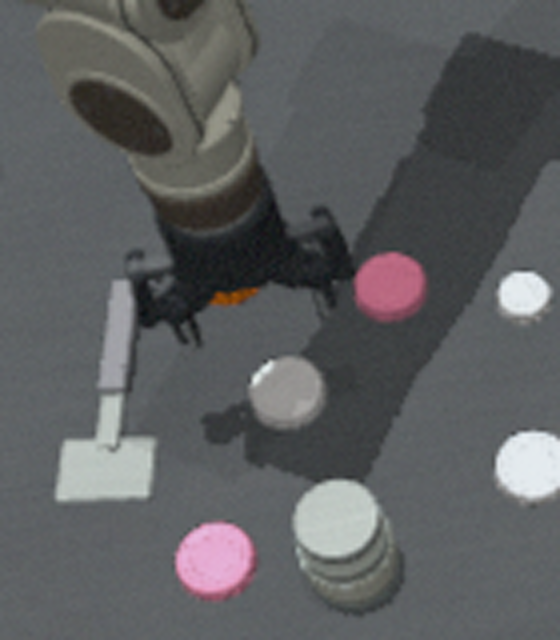

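The gripper straddles lid b (lid at about (285,390) in the scene crop). Next I'll half-close and lower.

{"api": "step_arm", "payload": {"targets": [[1,0.7,20,0,0,0,0.6],[0,0,20,0,0,0,0.6],[0,0,20,0,0,0,0.6],[0,0,14,0,0,0,0.6],[0,0,10,0,0,0,0.6],[0,0,6,0,0,0,0.6],[0,0,2,0,0,0,0.6],[0,0,0,0,0,0,0.6],[0,0,0,0,0,0,0.6]]}}

```text
t: 2.4
eef_pos: [0.5181, -0.296, 0.03]
ee_rot: [3.135, 0.191, 0.002]
contact_force: [-0.5, 0.6, -0.3]
gripper_width: 0.8
```

```bash
python3 - <<'E'
from h import *
go([.5175,-.2946,.022])
s=grab("scene");crop(s,200,280,160,240,8,"pics/s2.png");np.savez("s2",**s)
E
```

```text
t 2.4 tcp [ 0.5181 -0.296   0.03  ] yaw 6.98 tilt [ 1.2e-03 -7.0e-04 -1.0e+00] F [-0.47  0.57 -0.3 ] w 0.8
shift mm [-0.5 -1.5  8. ]
```

View pics/s2.png

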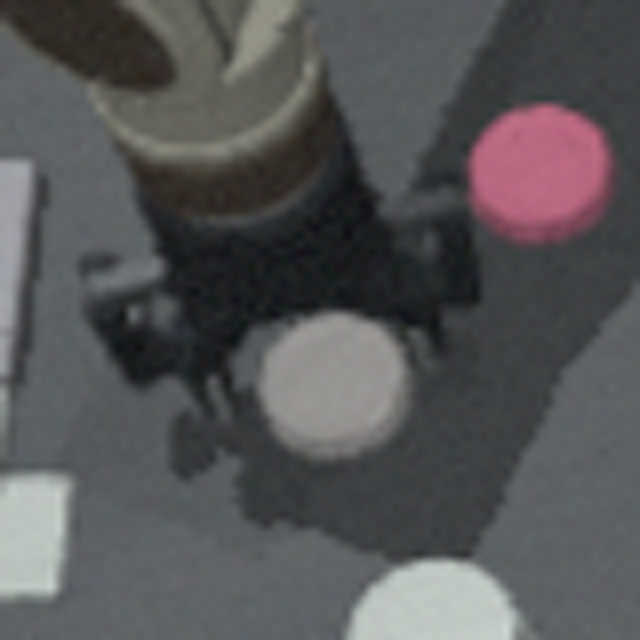

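{"api": "step_arm", "payload": {"targets": [[0,-1,3,0,0,0,0.6],[0,0,2,0,0,0,0.6],[0,0,1,0,0,0,0.6],[0,0,0,0,0,0,0.6]]}}

```text
t: 2.85
eef_pos: [0.5173, -0.2946, 0.023]
ee_rot: [-3.135, -0.191, 0.001]
contact_force: [0.3, 0.8, 0.0]
gripper_width: 0.798
```

```bash
python3 - <<'E'
from h import *
go([.5175,-.2946,.022])
E
```

```text
t 2.85 tcp [ 0.5173 -0.2946  0.023 ] yaw 6.98 tilt [-5.e-04  3.e-04 -1.e+00] F [0.25 0.83 0.04] w 0.798
shift mm [0.2 0.  1. ]
```

{"api": "step_arm", "payload": {"targets": [[0,0,0,0,0,0,0.35],[0,0,0,0,0,0,-1],[0,0,0,0,0,0,-1],[0,0,0,0,0,0,-1],[0,0,0,0,0,0,-1],[0,0,0,0,0,0,-1]]}}

```text
t: 3.45
eef_pos: [0.5178, -0.295, 0.0239]
ee_rot: [3.135, 0.191, 0.001]
contact_force: [-1.3, 0.3, 4.9]
gripper_width: 0.649
```

```bash
python3 - <<'E'
from h import *
go([.5175,-.2946,.022])
E
```

```text
t 3.45 tcp [ 0.5178 -0.295   0.0239] yaw 6.98 tilt [ 9.e-04 -4.e-04 -1.e+00] F [-1.3   0.3   4.86] w 0.649
shift mm [-0.2 -0.4  1.9]
```

{"api": "step_arm", "payload": {"targets": [[0,0,-5,0,0,0,-1],[0,0,-15,0,0,0,-1],[0,0,-30,0,0,0,-1],[0,0,-30,0,0,0,-1],[0,0,-30,0,0,0,-1],[0,0,-30,0,0,0,-1],[0,0,-30,0,0,0,-1],[0,0,-16,0,0,0,-1],[0,0,0,0,0,0,-1]]}}

```text
t: 4.35
eef_pos: [0.5188, -0.2956, 0.2123]
ee_rot: [3.133, 0.191, 0.008]
contact_force: [0.8, -0.0, 0.6]
gripper_width: 0.649
```

```bash
python3 - <<'E'
from h import *
go([.527,.1498,.215])
s=grab("scene");crop(s,170,310,80,240,4,"pics/s3.png")
E
```

```text
t 4.35 tcp [ 0.5188 -0.2956  0.2123] yaw 6.98 tilt [ 0.005  -0.0029 -1.    ] F [ 0.83 -0.02  0.57] w 0.649
shift mm [  62.2 -441.1   -4. ]
```

View pics/s3.png

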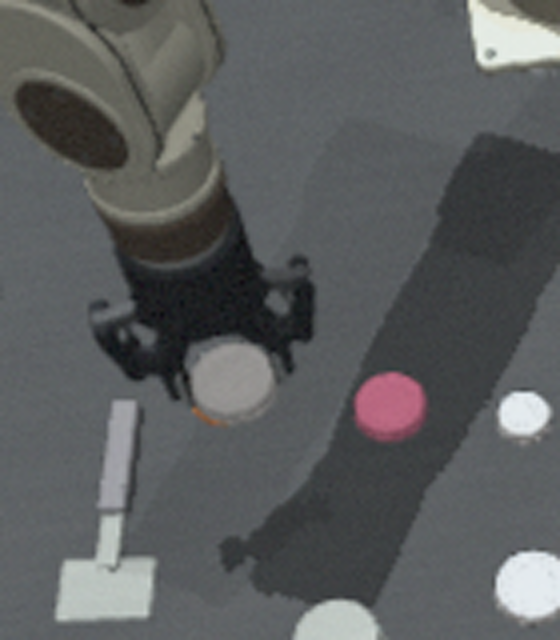

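The lid is held, level, at (232,375) in the crop. Next it goes over to the magazine.

{"api": "step_arm", "payload": {"targets": [[2,-15,-1,0,0,0,-1],[4,-25,-1,0,0,0,-1],[5,-35,-1,0,0,0,-1],[5,-38,-1,0,0,0,-1],[5,-38,0,0,0,0,-1],[6,-40,0,0,0,0,-1],[6,-40,0,0,0,0,-1],[6,-40,0,0,0,0,-1],[6,-40,0,0,0,0,-1],[5,-40,0,0,0,0,-1],[5,-35,0,0,0,0,-1],[4,-30,0,0,0,0,-1],[3,-25,0,0,0,0,-1],[0,0,0,0,0,0,-1],[0,0,0,0,0,0,-1],[0,0,0,0,0,0,-1]]}}

```text
t: 6.0
eef_pos: [0.5304, 0.1073, 0.2141]
ee_rot: [-3.096, -0.285, 0.006]
contact_force: [0.5, 0.3, 1.0]
gripper_width: 0.651
```

```bash
python3 - <<'E'
from h import *
go([.527,.1498,.215])
s=grab("scene");crop(s,345,425,110,220,7,"pics/s4.png");np.savez("s4",**s)
c=grab("top");crop(c,200,300,160,270,6,"pics/t4.png");np.savez("t4",**c)
E
```

```text
t 6.0 tcp [0.5304 0.1073 0.2141] yaw 10.51 tilt [-0.0068  0.0325 -0.9994] F [0.47 0.25 0.98] w 0.651
shift mm [  4.4 -42.4   0.5]
```

View pics/s4.png

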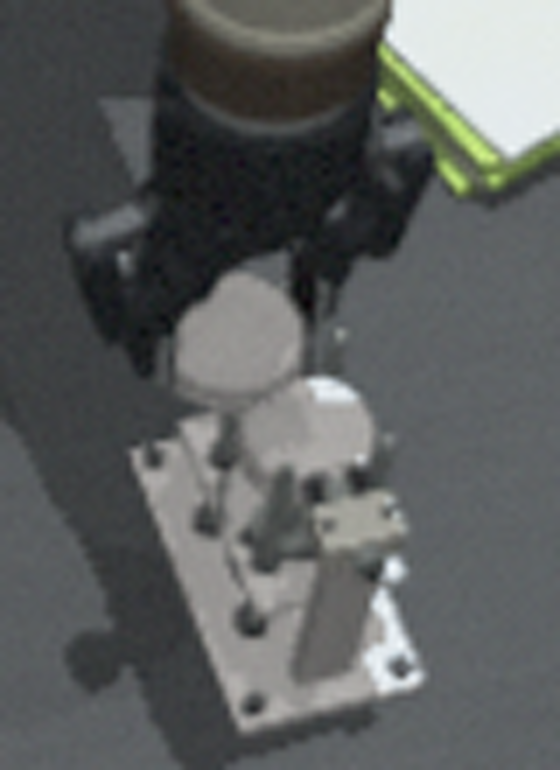

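View pics/t4.png

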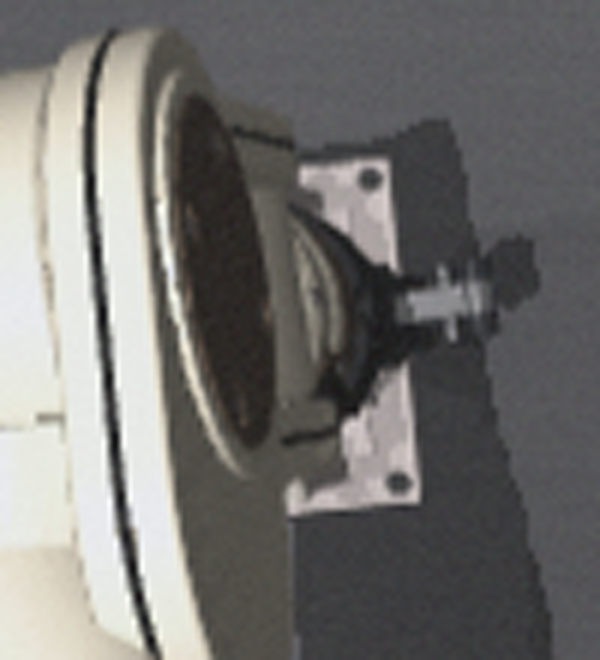

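```bash
cat >> h.py <<'E'
def goR(target,yaw=7.):
    from rig import arm
    go(target)
    Rm=R.from_rotvec(arm.get_obs()["ee_rot"]); y=np.radians(yaw);c,s=np.cos(y),np.sin(y)
    Rt=R.from_matrix(np.array([[c,s,0],[s,-c,0],[0,0,-1]]))
    print("turn",(Rm.inv()*Rt).as_rotvec().round(4),"joints",arm.get_obs()["joints"].round(2), "shift in final axes",((np.array(target)-arm.get_obs()["eef_pos"])@Rt.as_matrix()*1000).round(1))
E
python3 -c "
from h import *
goR([.527,.1498,.215])"
```

```text
t 6.1 tcp [0.5305 0.1074 0.2143] yaw 10.51 tilt [-0.0065  0.0328 -0.9994] F [ 0.04 -1.15  0.35] w 0.652
shift mm [  4.3 -42.4   0.7]
turn [-0.0334  0.0015  0.0612] joints [0.18 0.34 0.03 1.26 0.03 3.14] shift in final axes [  1.7 -42.5  -0.7]
```

Joint 6 ran into its limit of 3.14 rad. I'll turn the gripper by half a turn, which gives the same grasp, with the lid well above everything.

{"api": "step_arm", "payload": {"targets": [[0,0,0,-0.033,0.001,0,-1],[0,0,0,0,0,-0.08,-1],[0,0,0,0,0,-0.14,-1],[0,0,0,0,0,-0.149,-1],[0,0,0,0,0,-0.149,-1],[0,0,0,0,0,-0.149,-1],[0,0,0,0,0,-0.149,-1],[0,0,0,0,0,-0.149,-1],[0,0,0,0,0,-0.149,-1],[0,0,0,0,0,-0.149,-1],[0,0,0,0,0,-0.149,-1],[0,0,0,0,0,-0.149,-1],[0,0,0,0,0,-0.149,-1],[0,0,0,0,0,-0.149,-1],[0,0,0,0,0,-0.149,-1],[0,0,0,0,0,-0.149,-1],[0,0,0,0,0,-0.149,-1],[0,0,0,0,0,-0.149,-1],[0,0,0,0,0,-0.149,-1],[0,0,0,0,0,-0.149,-1]]}}

```text
t: 8.1
eef_pos: [0.5314, 0.1034, 0.2144]
ee_rot: [-0.299, -3.127, -0.005]
contact_force: [-0.6, -0.5, -0.3]
gripper_width: 0.647
```

```bash
python3 -c "
from h import *
goR([.527,.1498,.215],187)"
```

```text
t 8.1 tcp [0.5314 0.1034 0.2144] yaw 169.06 tilt [ 3.e-04  3.e-03 -1.e+00] F [-0.61 -0.47 -0.35] w 0.647
shift mm [13.2 44.8 -0.5]
turn [ 3.000e-03  2.000e-04 -3.131e-01] joints [0.19 0.34 0.03 1.26 0.   0.38] shift in final axes [-1.3 46.6 -0.6]
```

{"api": "step_arm", "payload": {"targets": [[0,0,0,0,0,-0.14,-1],[0,0,0,0,0,-0.11,-1],[0,0,0,0,0,-0.06,-1],[-1,12,0,0,0,0,-1],[0,15,-0.5,0,0,0,-1],[0,13,0,0,0,0,-1],[0,6,0,0,0,0,-1],[0,0,0,0,0,0,-1],[0,0,0,0,0,0,-1]]}}

```text
t: 9.0
eef_pos: [0.5271, 0.15, 0.2149]
ee_rot: [-0.179, 3.136, 0.006]
contact_force: [0.6, 0.3, -0.1]
gripper_width: 0.65
```

```bash
python3 - <<'E'
from h import *
goR([.527,.1498,.215],187)
s=grab("scene");crop(s,345,425,110,220,7,"pics/s5.png");np.savez("s5",**s)
c=grab("top");crop(c,200,300,160,270,6,"pics/t5.png");np.savez("t5",**c)
E
```

```text
t 9.0 tcp [0.5271 0.15   0.2149] yaw -173.47 tilt [-2.0e-04  3.8e-03 -1.0e+00] F [ 0.6   0.29 -0.15] w 0.65
shift mm [ 0.1 -0.2 -0.1]
turn [ 0.0038  0.0003 -0.0082] joints [0.28 0.36 0.05 1.27 0.   0.16] shift in final axes [ 0.1 -0.2 -0.1]
```

View pics/s5.png

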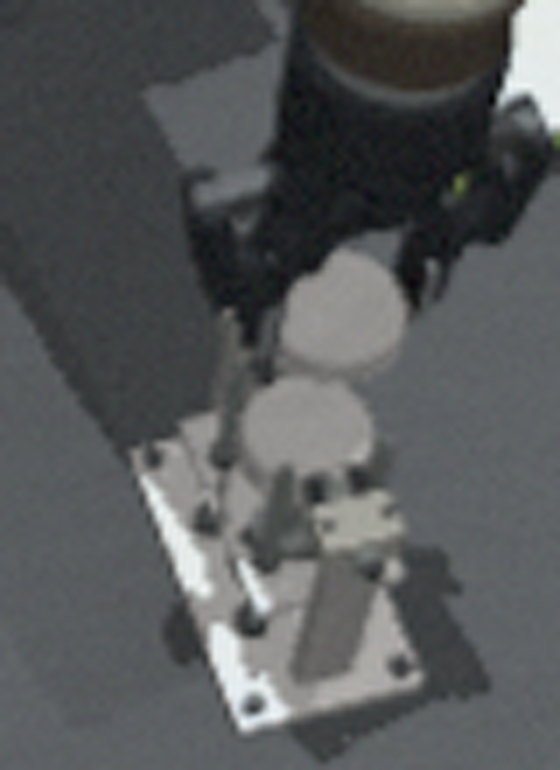

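View pics/t5.png

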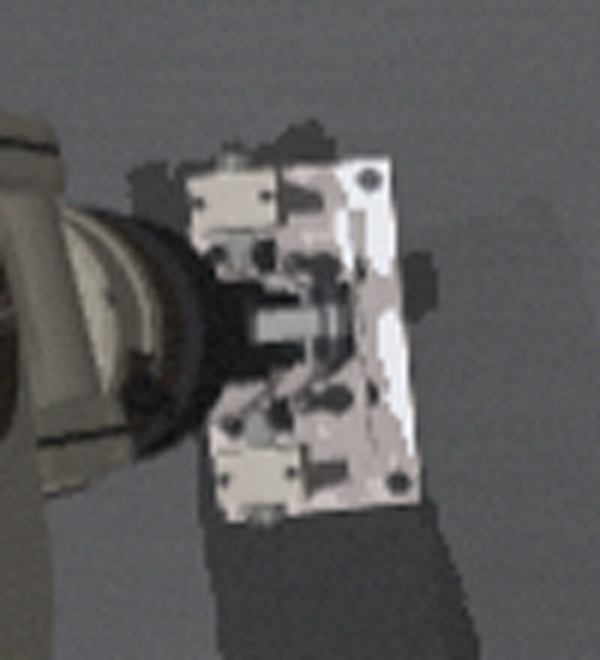

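```bash
python3 - <<'E'
from h import *
s=load("s5")
k=10;u0,v0,u1,v1=375,140,410,215
im=cv2.resize(s["frame"][v0:v1,u0:u1,::-1],None,fx=k,fy=k,interpolation=cv2.INTER_CUBIC)
im=np.clip(im.astype(float)*1.6,0,255).astype(np.uint8)
a=np.linspace(0,2*np.pi,120)
def dr(c,z,col):
  P=np.stack([c[0]+.029*np.cos(a),c[1]+.029*np.sin(a),0*a+z],-1)
  q=((proj(s,P)-[u0,v0]+.5)*k-.5).astype(int)
  cv2.polylines(im,[q.reshape(-1,1,2)],True,col,1)
dr((.5256,.1512),.12,(0,0,255))
dr((.5271,.150),.205,(0,255,0))
cv2.imwrite("pics/o5.png",im)
E
```

```text
(no output)
```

View pics/o5.png

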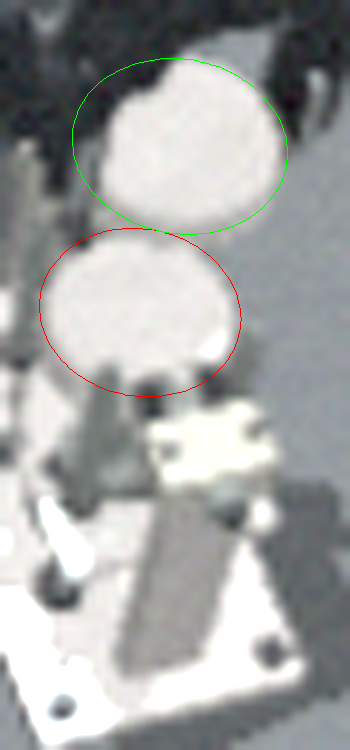

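{"api": "step_arm", "payload": {"targets": [[0,0,10,0.003,0,-0.008,-1],[0,0,15,0,0,0,-1],[0,0,12,0,0,0,-1],[0,0,8,0,0,0,-1],[0,0,3,0,0,0,-1],[0,0,0,0,0,0,-1]]}}

```text
t: 9.7
eef_pos: [0.5269, 0.1497, 0.1664]
ee_rot: [0.19, -3.135, -0.002]
contact_force: [-1.0, -0.3, 0.4]
gripper_width: 0.65
```

```bash
python3 - <<'E'
from h import *
goR([.527,.1498,.154],187)
s=grab("scene");crop(s,345,425,110,220,7,"pics/s6.png");np.savez("s6",**s)
E
```

```text
t 9.7 tcp [0.5269 0.1497 0.1664] yaw -173.05 tilt [-8.e-04  9.e-04 -1.e+00] F [-1.01 -0.31  0.36] w 0.65
shift mm [-0.1  0.1 12.4]
turn [ 0.001  -0.0007 -0.0009] joints [ 0.28  0.39 -0.03  1.15  0.    0.15] shift in final axes [-0.1  0.1 12.4]
```

View pics/s6.png

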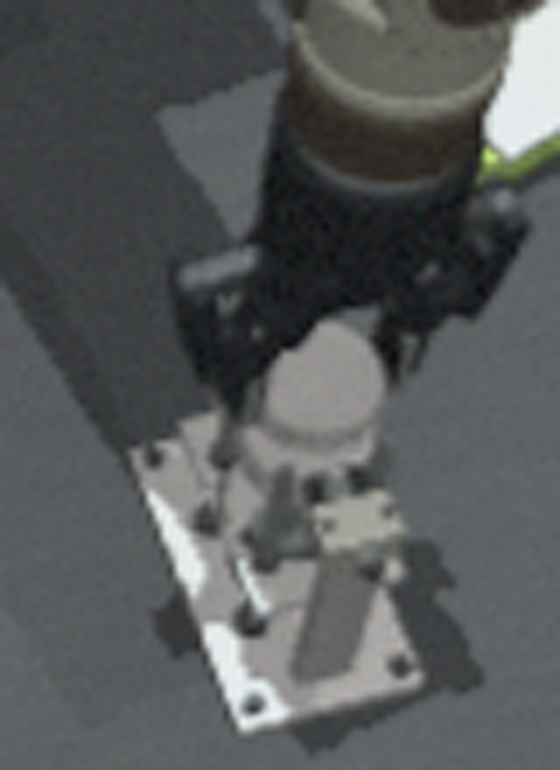

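{"api": "step_arm", "payload": {"targets": [[0,0,2,0,0,0,-1],[0,0,2,0,0,0,-1],[0,0,2,0,0,0,-1],[0,0,0,0,0,0,-1]]}}

```text
t: 10.15
eef_pos: [0.5271, 0.1498, 0.1608]
ee_rot: [-0.19, 3.136, 0.002]
contact_force: [0.0, -1.1, -0.3]
gripper_width: 0.653
```

```bash
python3 - <<'E'
from h import *
goR([.527,.1498,.154],187)
E
```

```text
t 10.15 tcp [0.5271 0.1498 0.1608] yaw -173.05 tilt [-1.0e-04  1.1e-03 -1.0e+00] F [ 0.02 -1.12 -0.26] w 0.653
shift mm [0.1 0.  6.8]
turn [ 0.0011  0.0001 -0.0008] joints [ 0.28  0.39 -0.04  1.14  0.    0.15] shift in final axes [0.1 0.  6.8]
```

{"api": "step_arm", "payload": {"targets": [[0,0,2,0,0,0,-1],[0,0,2,0,0,0,-1],[0,0,1,0,0,0,-1],[0,0,0,0,0,0,-1]]}}

```text
t: 10.55
eef_pos: [0.5275, 0.15, 0.156]
ee_rot: [-0.19, 3.135, 0.002]
contact_force: [1.3, 0.6, 0.2]
gripper_width: 0.646
```

```bash
python3 - <<'E'
from h import *
goR([.527,.1498,.154],187)
E
```

```text
t 10.55 tcp [0.5275 0.15   0.156 ] yaw -173.05 tilt [ 9.0e-04  1.6e-03 -1.0e+00] F [1.28 0.58 0.24] w 0.646
shift mm [ 0.5 -0.1  2. ]
turn [ 0.0015  0.0011 -0.0008] joints [ 0.28  0.4  -0.04  1.13  0.    0.15] shift in final axes [ 0.5 -0.1  2. ]
```

{"api": "step_arm", "payload": {"targets": [[0,0,1,0,0,0,-1],[0,0,1,0,0,0,-1],[0,0,0,0,0,0,-1]]}}

```text
t: 10.85
eef_pos: [0.5279, 0.1499, 0.1544]
ee_rot: [-0.19, 3.134, 0.002]
contact_force: [2.7, -0.0, 1.5]
gripper_width: 0.648
```

```bash
python3 - <<'E'
from h import *
goR([.527,.1498,.154],187)
E
```

```text
t 10.85 tcp [0.5279 0.1499 0.1544] yaw -173.05 tilt [ 0.0019  0.0016 -1.    ] F [ 2.65 -0.    1.49] w 0.648
shift mm [ 0.9 -0.   0.4]
turn [ 0.0014  0.0021 -0.0009] joints [ 0.28  0.4  -0.05  1.12  0.    0.15] shift in final axes [ 0.9 -0.   0.4]
```

A +x force is building, so the lid sits slightly too far towards -x. I'll shift +0.7 mm and release.

{"api": "step_arm", "payload": {"targets": [[-0.8,0,0.5,0,0,0,-1],[0,0,0,0,0,0,-1],[0,0,0,0,0,0,0.5],[0,0,0,0,0,0,0.5],[0,0,0,0,0,0,0.6],[0,0,-10,0,0,0,0.6],[0,0,-15,0,0,0,0.6],[0,0,-20,0,0,0,0.6],[0,0,-20,0,0,0,0.6],[0,0,0,0,0,0,-1],[0,0,0,0,0,0,-1],[0,0,0,0,0,0,-1]]}}

```text
t: 12.05
eef_pos: [0.5273, 0.1496, 0.2176]
ee_rot: [0.19, -3.134, -0.001]
contact_force: [-0.7, -0.2, -0.7]
gripper_width: 0.292
```

```bash
python3 - <<'E'
from h import *
goR([.528,.1498,.18],187)
s=grab("scene");crop(s,345,425,110,220,7,"pics/s7.png");np.savez("s7",**s)
E
```

```text
t 12.05 tcp [0.5273 0.1496 0.2176] yaw -173.05 tilt [-1.5e-03  8.0e-04 -1.0e+00] F [-0.74 -0.2  -0.71] w 0.292
shift mm [-0.7  0.  37.6]
turn [ 0.0009 -0.0014 -0.0009] joints [0.28 0.36 0.06 1.28 0.   0.15] shift in final axes [-0.7  0.1 37.6]
```

View pics/s7.png

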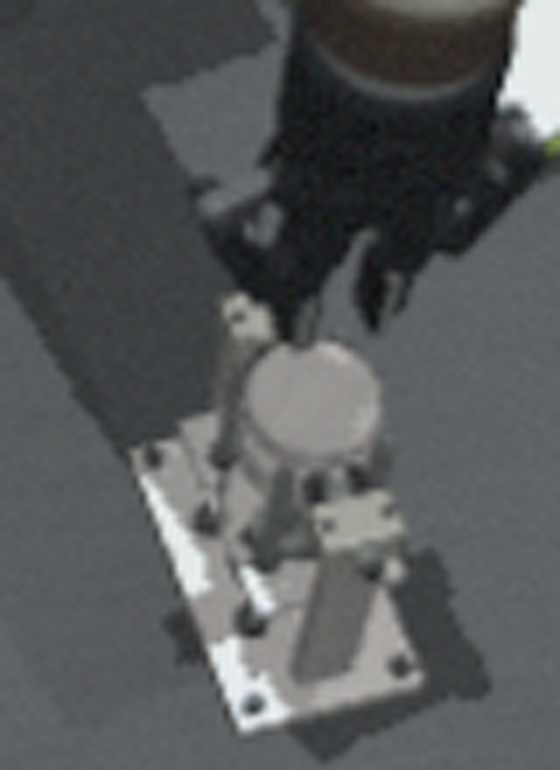

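The lid sits in the mouth, top at about (315,398). Next is pressing with closed fingers.

{"api": "step_arm", "payload": {"targets": [[-0.7,0,10,0,0,0,-1],[0,0,12,0,0,0,-1],[0,0,8,0,0,0,-1],[0,0,4,0,0,0,-1],[0,0,3,0,0,0,-1],[0,0,3,0,0,0,-1],[0,0,2,0,0,0,-1],[0,0,0,0,0,0,-1]]}}

```text
t: 12.9
eef_pos: [0.5287, 0.15, 0.1764]
ee_rot: [-0.19, 3.136, 0.002]
contact_force: [0.4, -0.0, 0.4]
gripper_width: -0.006
```

```bash
python3 - <<'E'
from h import *
goR([.528,.1498,.141],187)
P=xyz(load("s7"));m=(abs(P[...,0]-.535)<.02)&(abs(P[...,1]-.15)<.02);print(np.percentile(P[m][:,2],[20,50,80]))
E
```

```text
t 12.9 tcp [0.5287 0.15   0.1764] yaw -173.05 tilt [ 2.0e-04  1.2e-03 -1.0e+00] F [ 0.42 -0.03  0.4 ] w -0.006
shift mm [ 0.7 -0.1 35.4]
turn [ 0.0012  0.0003 -0.0009] joints [ 0.28  0.38 -0.01  1.18  0.    0.15] shift in final axes [ 0.7 -0.1 35.4]
[0.14484895 0.29958479 0.63949406]
```

{"api": "step_arm", "payload": {"targets": [[0,0,2,0,0,0,-1],[0,0,2,0,0,0,-1],[0,0,2,0,0,0,-1],[0,0,1,0,0,0,-1],[0,0,1,0,0,0,-1]]}}

```text
t: 13.4
eef_pos: [0.5287, 0.15, 0.1685]
ee_rot: [-0.191, 3.136, 0.002]
contact_force: [0.3, 0.4, 1.8]
gripper_width: -0.001
```

```bash
python3 - <<'E'
from h import *
goR([.528,.1498,.141],187)
E
```

```text
t 13.4 tcp [0.5287 0.15   0.1685] yaw -173.05 tilt [ 2.0e-04  1.2e-03 -1.0e+00] F [0.27 0.39 1.83] w -0.001
shift mm [ 0.7 -0.1 27.5]
turn [ 0.0012  0.0004 -0.0008] joints [ 0.28  0.39 -0.02  1.16  0.    0.15] shift in final axes [ 0.7 -0.1 27.5]
```

{"api": "step_arm", "payload": {"targets": [[0,0,2,0,0,0,-1],[0,0,2,0,0,0,-1],[0,0,2,0,0,0,-1],[0,0,2,0,0,0,-1]]}}

```text
t: 13.8
eef_pos: [0.53, 0.1504, 0.162]
ee_rot: [-0.19, 3.132, 0.004]
contact_force: [0.4, -0.6, 5.9]
gripper_width: -0.006
```

```bash
python3 - <<'E'
from h import *
goR([.528,.1498,.141],187)
E
```

```text
t 13.8 tcp [0.53   0.1504 0.162 ] yaw -173.05 tilt [ 0.0041  0.0025 -1.    ] F [ 0.45 -0.58  5.88] w -0.006
shift mm [ 2.2 -0.4 21. ]
turn [ 0.002   0.0044 -0.0008] joints [ 0.28  0.39 -0.03  1.14  0.    0.15] shift in final axes [ 2.1 -0.4 21. ]
```

{"api": "step_arm", "payload": {"targets": [[1,0,2,0,0,0,-1],[0.5,0,2,0,0,0,-1],[0,0,2,0,0,0,-1],[0,0,2,0,0,0,-1],[0,0,2,0,0,0,-1]]}}

```text
t: 14.3
eef_pos: [0.5297, 0.1504, 0.1525]
ee_rot: [-0.19, 3.129, 0.004]
contact_force: [2.3, 1.1, 5.4]
gripper_width: -0.003
```

```bash
python3 - <<'E'
from h import *
goR([.528,.1498,.141],187)
E
```

```text
t 14.3 tcp [0.5297 0.1504 0.1525] yaw -173.05 tilt [ 0.0069  0.0028 -1.    ] F [2.31 1.12 5.39] w -0.003
shift mm [ 1.9 -0.4 11.5]
turn [ 0.002   0.0072 -0.0009] joints [ 0.28  0.4  -0.05  1.11  0.    0.15] shift in final axes [ 1.8 -0.4 11.5]
```

{"api": "step_arm", "payload": {"targets": [[1,0,2,0,0.004,0,-1],[0.5,0,2,0,0,0,-1],[0,0,2,0,0,0,-1],[0,0,2,0,0,0,-1],[0,0,1,0,0,0,-1],[0,0,0,0,0,0,-1]]}}

```text
t: 14.9
eef_pos: [0.5277, 0.1501, 0.1427]
ee_rot: [-0.19, 3.135, 0.003]
contact_force: [4.2, 0.5, 4.6]
gripper_width: -0.004
```

```bash
python3 - <<'E'
from h import *
goR([.528,.1498,.141],187)
E
```

```text
t 14.9 tcp [0.5277 0.1501 0.1427] yaw -173.05 tilt [ 0.001   0.0019 -1.    ] F [4.22 0.53 4.58] w -0.004
shift mm [-0.3 -0.3  1.7]
turn [ 0.0017  0.0013 -0.0009] joints [ 0.28  0.41 -0.06  1.1   0.    0.16] shift in final axes [-0.3 -0.3  1.7]
```

{"api": "step_arm", "payload": {"targets": [[-0.5,0,1.5,0,0,0,-1],[0,0,1.5,0,0,0,-1],[0,0,0.5,0,0,0,-1],[0,0,0,0,0,0,-1],[0,0,0,0,0,0,-1]]}}

```text
t: 15.4
eef_pos: [0.5277, 0.1501, 0.139]
ee_rot: [-0.191, 3.136, 0.003]
contact_force: [3.1, 1.3, 4.8]
gripper_width: -0.002
```

```bash
python3 - <<'E'
from h import *
goR([.528,.1498,.141],187)
s=grab("scene");crop(s,345,425,110,220,7,"pics/s8.png");np.savez("s8",**s)
c=grab("top");crop(c,200,300,160,270,6,"pics/t8.png")
E
```

```text
t 15.4 tcp [0.5277 0.1501 0.139 ] yaw -173.05 tilt [ 0.      0.0017 -1.    ] F [3.14 1.29 4.75] w -0.002
shift mm [-0.2 -0.4 -2. ]
turn [ 0.0017  0.0002 -0.0008] joints [ 0.28  0.41 -0.07  1.09  0.    0.15] shift in final axes [-0.2 -0.4 -2. ]
```

View pics/s8.png

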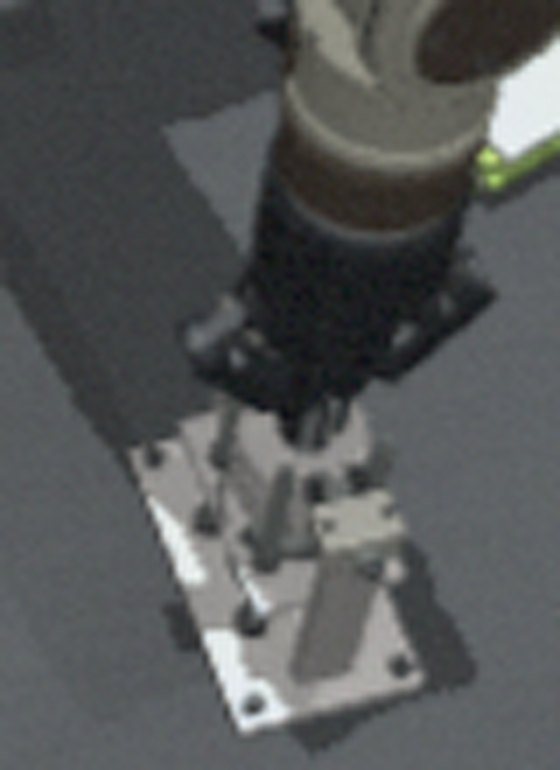

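View pics/t8.png

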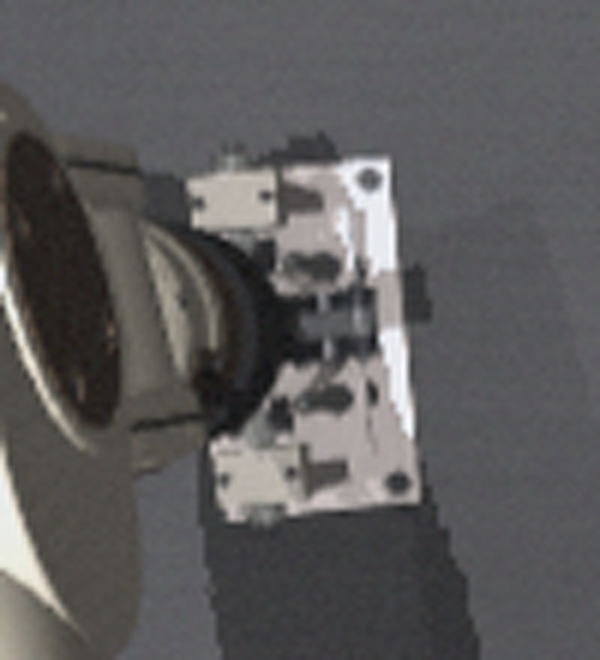

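{"api": "step_arm", "payload": {"targets": [[-0.4,0,1,0,0,0,-1],[-0.3,0,1,0,0,0,-1],[0,0,0,0,0,0,-1],[0,0,0,0,0,0,-1],[0,0,-4,0,0,0,-1],[0,0,-4,0,0,0,-1],[0,0,-10,0,0,0,-1],[0,0,-15,0,0,0,-1],[0,0,-25,0,0,0,-1],[0,0,-30,0,0,0,-1],[0,0,-5,0,0,0,-1],[0,20,0,0,0,0,-1],[0,0,0,0,0,0,-1]]}}

```text
t: 16.8
eef_pos: [0.5236, 0.1706, 0.2283]
ee_rot: [0.193, -3.129, -0.002]
contact_force: [-0.7, 0.5, 0.5]
gripper_width: -0.0
```

```bash
python3 - <<'E'
from h import *
goR([.6113,-.1165,.12],187)
s=grab("scene");crop(s,345,425,110,220,7,"pics/s9.png");np.savez("s9",**s)
P=xyz(s);m=(abs(P[...,0]-.533)<.02)&(abs(P[...,1]-.15)<.015)&(P[...,2]<.16);print(np.percentile(P[m][:,2],[20,50,80]))
E
```

```text
t 16.8 tcp [0.5236 0.1706 0.2283] yaw -172.95 tilt [-6.3e-03  7.0e-04 -1.0e+00] F [-0.67  0.47  0.49] w -0.0
shift mm [ -52.5 -295.8  107.5]
turn [ 0.0015 -0.0062  0.0009] joints [0.31 0.36 0.09 1.31 0.   0.19] shift in final axes [ -52.1 -295.6  108.3]
[0.04953615 0.12040325 0.12248593]
```

View pics/s9.png

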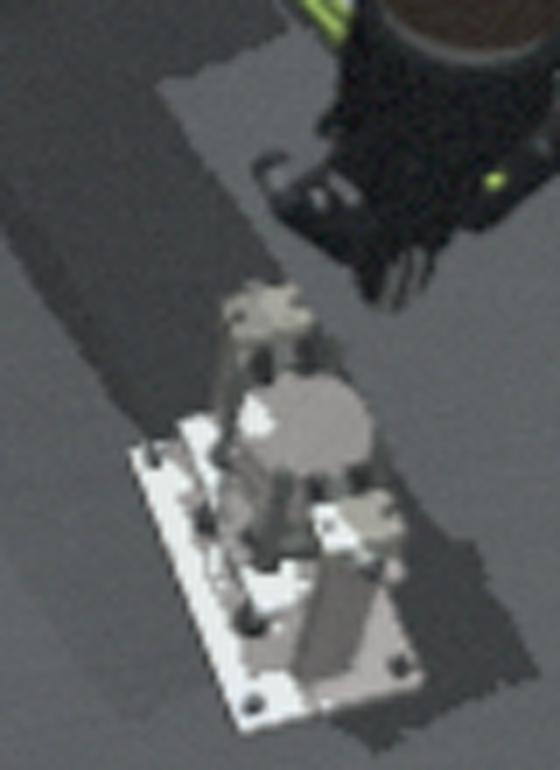

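The first lid is under the catches, with its top at 0.120 m and the same outline as the original held lid. Next is lid a.

{"api": "step_arm", "payload": {"targets": [[-3,-15,0,0,-0.006,0,-1],[-5,-30,0,0,0,0,0.6],[-6,-36,0,0,0,0,0.6],[-6,-36,5,0,0,0,0.6],[-6,-36,15,0,0,0,0.6],[-6,-36,20,0,0,0,0.6],[-6,-36,20,0,0,0,0.6],[-6,-34,20,0,0,0,0.6],[-5,-25,20,0,0,0,0.6],[-3,-12,8,0,0,0,0.6],[0,0,0,0,0,0,0.6],[0,0,0,0,0,0,0.6]]}}

```text
t: 18.05
eef_pos: [0.6121, -0.1178, 0.121]
ee_rot: [-0.19, 3.134, 0.003]
contact_force: [-0.4, -0.1, 0.1]
gripper_width: 0.801
```

```bash
python3 - <<'E'
from h import *
goR([.6113,-.1165,.023],187)
s=grab("scene");crop(s,250,360,140,250,6,"pics/s10.png")
E
```

```text
t 18.05 tcp [ 0.6121 -0.1178  0.121 ] yaw -173.07 tilt [ 0.0017  0.002  -1.    ] F [-0.37 -0.08  0.09] w 0.801
shift mm [ 0.9  1.2 98. ]
turn [ 0.0017  0.002  -0.0011] joints [-0.19  0.56  0.13  1.14  0.   -0.31] shift in final axes [ 0.7  1.3 98. ]
```

View pics/s10.png

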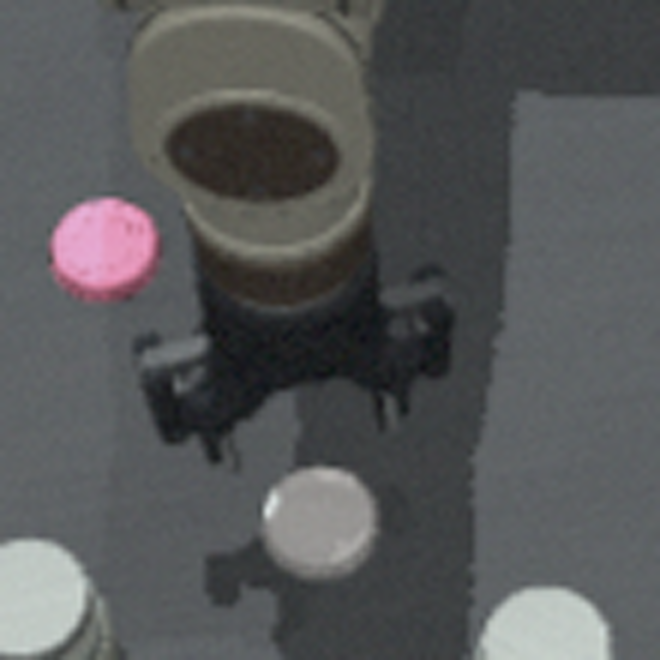

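The lid is at (318,520) in the crop, between the fingers' lines. Descending next.

{"api": "step_arm", "payload": {"targets": [[0.7,1.2,15,0,0,0,0.6],[0,0,20,0,0,0,0.6],[0,0,20,0,0,0,0.6],[0,0,16,0,0,0,0.6],[0,0,12,0,0,0,0.6],[0,0,7,0,0,0,0.6],[0,0,2,0,0,0,0.6],[0,0,0,0,0,0,0.6],[0,0,0,0,0,0,0.6]]}}

```text
t: 19.0
eef_pos: [0.6125, -0.1166, 0.0297]
ee_rot: [-0.19, 3.132, 0.001]
contact_force: [-0.1, -0.4, 0.5]
gripper_width: 0.798
```

```bash
python3 - <<'E'
from h import *
goR([.6113,-.1165,.0235],187)
E
```

```text
t 19.0 tcp [ 0.6125 -0.1166  0.0297] yaw -173.04 tilt [ 0.0038  0.0012 -1.    ] F [-0.11 -0.36  0.52] w 0.798
shift mm [1.2 0.2 6.2]
turn [ 0.0007  0.0039 -0.0008] joints [-0.19  0.65  0.03  0.94  0.   -0.31] shift in final axes [1.2 0.3 6.2]
```

{"api": "step_arm", "payload": {"targets": [[1,0,2,0,0.003,0,0.6],[0,0,2,0,0,0,0.6],[0,0,1,0,0,0,0.6],[0,0,0,0,0,0,0.6],[0,0,0,0,0,0,0.35],[0,0,0,0,0,0,-1],[0,0,0,0,0,0,-1],[0,0,0,0,0,0,-1],[0,0,0,0,0,0,-1]]}}

```text
t: 19.9
eef_pos: [0.6112, -0.1168, 0.0244]
ee_rot: [-0.19, 3.136, 0.001]
contact_force: [-1.8, -0.3, 4.7]
gripper_width: 0.651
```

```bash
python3 - <<'E'
from h import *
goR([.6113,-.1165,.0235],187)
E
```

```text
t 19.9 tcp [ 0.6112 -0.1168  0.0244] yaw -173.05 tilt [ 2.e-04  9.e-04 -1.e+00] F [-1.82 -0.28  4.67] w 0.651
shift mm [-0.1  0.2  0.9]
turn [ 0.0009  0.0003 -0.0008] joints [-0.19  0.66  0.02  0.93  0.   -0.31] shift in final axes [-0.1  0.3  0.9]
```

{"api": "step_arm", "payload": {"targets": [[0,0,-5,0,0,0,-1],[0,0,-15,0,0,0,-1],[0,0,-30,0,0,0,-1],[0,0,-35,0,0,0,-1],[0,0,-35,0,0,0,-1],[0,0,-35,0,0,0,-1],[0,0,-25,0,0,0,-1],[0,0,-13,0,0,0,-1],[0,0,0,0,0,0,-1]]}}

```text
t: 20.8
eef_pos: [0.6122, -0.1171, 0.2192]
ee_rot: [-0.19, 3.132, -0.0]
contact_force: [0.8, 0.7, -0.7]
gripper_width: 0.651
```

```bash
python3 - <<'E'
from h import *
goR([.528,.150,.215],187)
E
```

```text
t 20.8 tcp [ 0.6122 -0.1171  0.2192] yaw -173.04 tilt [ 3.9e-03  2.0e-04 -1.0e+00] F [ 0.84  0.67 -0.71] w 0.651
shift mm [ 51.3 275.3   4. ]
turn [-0.0003  0.0039 -0.0008] joints [-0.19  0.5   0.29  1.36  0.   -0.31] shift in final axes [ 51.  275.3   4.2]
```

{"api": "step_arm", "payload": {"targets": [[3,15,0,0,0.003,0,-1],[5,28,0,0,0,0,-1],[6,34,1,0,0,0,-1],[7,36,1,0,0,0,-1],[7,36,1,0,0,0,-1],[7,36,1,0,0,0,-1],[7,36,0,0,0,0,-1],[5,28,0,0,0,0,-1],[3,18,0,0,0,0,-1],[1,8,0,0,0,0,-1],[0,0,0,0,0,0,-1],[0,0,0,0,0,0,-1]]}}

```text
t: 22.0
eef_pos: [0.5267, 0.1495, 0.2125]
ee_rot: [0.19, -3.131, -0.0]
contact_force: [-0.4, 0.3, -0.3]
gripper_width: 0.65
```

```bash
python3 - <<'E'
from h import *
goR([.528,.150,.166],187)
s=grab("scene");crop(s,345,425,110,220,7,"pics/s11.png");np.savez("s11",**s)
E
```

```text
t 22.0 tcp [0.5267 0.1495 0.2125] yaw -173.05 tilt [-5.1e-03 -1.0e-04 -1.0e+00] F [-0.4   0.31 -0.3 ] w 0.65
shift mm [-1.6  0.3 46.5]
turn [ 0.0005 -0.0051 -0.001 ] joints [0.28 0.36 0.05 1.27 0.   0.15] shift in final axes [-1.4  0.3 46.5]
```

View pics/s11.png

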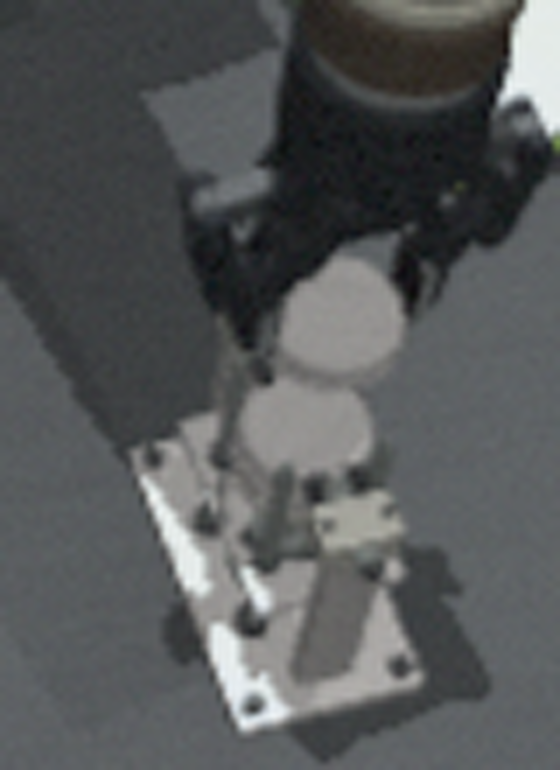

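The lid is held level above the mouth. Lowering it in.

{"api": "step_arm", "payload": {"targets": [[-1.2,0.3,12,0,-0.004,0,-1],[0,0,15,0,0,0,-1],[0,0,12,0,0,0,-1],[0,0,6,0,0,0,-1],[0,0,2,0,0,0,-1],[0,0,2,0,0,0,-1],[0,0,2,0,0,0,-1],[0,0,0,0,0,0,-1]]}}

```text
t: 22.85
eef_pos: [0.5284, 0.1505, 0.1624]
ee_rot: [-0.19, 3.135, 0.002]
contact_force: [0.2, -0.2, -1.2]
gripper_width: 0.651
```

```bash
python3 - <<'E'
from h import *
goR([.528,.150,.154],187)
E
```

```text
t 22.85 tcp [0.5284 0.1505 0.1624] yaw -173.05 tilt [ 7.0e-04  1.4e-03 -1.0e+00] F [ 0.15 -0.15 -1.19] w 0.651
shift mm [ 0.4 -0.5  8.4]
turn [ 0.0013  0.0009 -0.0008] joints [ 0.28  0.39 -0.03  1.14  0.    0.16] shift in final axes [ 0.4 -0.4  8.4]
```

{"api": "step_arm", "payload": {"targets": [[0,-0.4,2,0,0,0,-1],[0,0,2,0,0,0,-1],[0,0,2,0,0,0,-1],[0,0,1,0,0,0,-1],[0,0,0,0,0,0,-1]]}}

```text
t: 23.35
eef_pos: [0.528, 0.15, 0.1551]
ee_rot: [0.191, -3.135, -0.002]
contact_force: [-0.1, 0.4, -0.8]
gripper_width: 0.654
```

```bash
python3 - <<'E'
from h import *
goR([.528,.150,.154],187)
E
```

```text
t 23.35 tcp [0.528  0.15   0.1551] yaw -173.05 tilt [-4.0e-04  1.2e-03 -1.0e+00] F [-0.14  0.4  -0.78] w 0.654
shift mm [-0.  -0.   1.1]
turn [ 0.0012 -0.0003 -0.0008] joints [ 0.28  0.4  -0.04  1.13  0.    0.15] shift in final axes [-0.  -0.   1.1]
```

{"api": "step_arm", "payload": {"targets": [[0,0,1,0,0,0,-1],[0,0,0.5,0,0,0,-1],[0,0,0,0,0,0,-1],[0,0,0,0,0,0,0.5],[0,0,0,0,0,0,0.5],[0,0,0,0,0,0,0.6],[0,0,-10,0,0,0,0.6],[0,0,-15,0,0,0,0.6],[0,0,-20,0,0,0,0.6],[0,0,-20,0,0,0,0.6],[0,0,0,0,0,0,-1],[0,0,0,0,0,0,-1],[0,0,0,0,0,0,-1]]}}

```text
t: 24.65
eef_pos: [0.5277, 0.1498, 0.2179]
ee_rot: [0.19, -3.135, -0.001]
contact_force: [-0.1, -0.3, -0.3]
gripper_width: 0.296
```

```bash
python3 - <<'E'
from h import *
goR([.5283,.150,.170],187)
s=grab("scene");crop(s,345,425,110,220,7,"pics/s12.png");np.savez("s12",**s)
P=xyz(s);m=(abs(P[...,0]-.535)<.02)&(abs(P[...,1]-.15)<.015)&(P[...,2]<.16);print(np.percentile(P[m][:,2],[20,50,80]))
E
```

```text
t 24.65 tcp [0.5277 0.1498 0.2179] yaw -173.05 tilt [-1.2e-03  8.0e-04 -1.0e+00] F [-0.09 -0.28 -0.29] w 0.296
shift mm [-0.7  0.1 47.9]
turn [ 0.001  -0.0011 -0.0008] joints [0.28 0.36 0.06 1.28 0.   0.15] shift in final axes [-0.6  0.1 47.9]
[0.09187471 0.14320435 0.14628452]
```

View pics/s12.png

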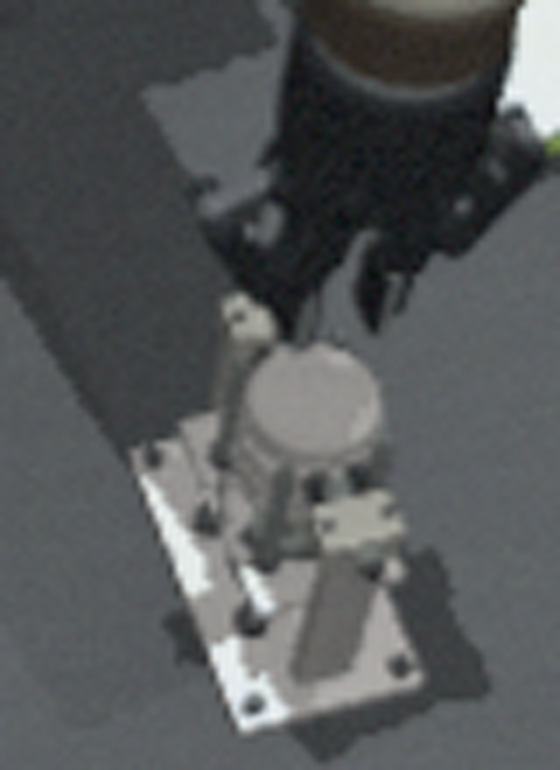

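The second lid is in the mouth, its top at 0.143 m. Pressing as before.

{"api": "step_arm", "payload": {"targets": [[-0.3,0,12,0,0,0,-1],[0,0,14,0,0,0,-1],[0,0,10,0,0,0,-1],[0,0,5,0,0,0,-1],[0,0,3,0,0,0,-1],[0,0,2,0,0,0,-1],[0,0,2,0,0,0,-1],[0.5,0,2,0,0,0,-1],[0.5,0,2,0,0,0,-1]]}}

```text
t: 25.6
eef_pos: [0.5284, 0.1502, 0.1677]
ee_rot: [-0.19, 3.133, 0.003]
contact_force: [0.5, 0.3, 6.1]
gripper_width: -0.001
```

```bash
python3 - <<'E'
from h import *
goR([.528,.150,.139],187)
E
```

```text
t 25.6 tcp [0.5284 0.1502 0.1677] yaw -173.05 tilt [ 0.0029  0.0021 -1.    ] F [0.46 0.35 6.09] w -0.001
shift mm [ 0.5 -0.2 28.7]
turn [ 0.0017  0.0031 -0.0008] joints [ 0.28  0.39 -0.03  1.15  0.    0.16] shift in final axes [ 0.5 -0.2 28.7]
```

{"api": "step_arm", "payload": {"targets": [[0.5,0,2,0,0.003,0,-1],[0.5,0,2,0,0,0,-1],[0,0,2,0,0,0,-1],[0,0,2,0,0,0,-1],[0,0,2,0,0,0,-1]]}}

```text
t: 26.1
eef_pos: [0.5291, 0.1505, 0.1596]
ee_rot: [-0.19, 3.131, 0.004]
contact_force: [-0.2, -0.9, 14.4]
gripper_width: -0.004
```

```bash
python3 - <<'E'
from h import *
goR([.528,.150,.139],187)
E
```

```text
t 26.1 tcp [0.5291 0.1505 0.1596] yaw -173.05 tilt [ 0.0046  0.0027 -1.    ] F [-0.15 -0.93 14.41] w -0.004
shift mm [ 1.3 -0.4 20.6]
turn [ 0.0022  0.0049 -0.0009] joints [ 0.28  0.39 -0.04  1.13  0.    0.16] shift in final axes [ 1.2 -0.3 20.6]
```

{"api": "step_arm", "payload": {"targets": [[0.5,0,2,0,0.003,0,-1],[0.5,0,2,0,0,0,-1],[0,0,2,0,0,0,-1],[0,0,2,0,0,0,-1],[0,0,2,0,0,0,-1]]}}

```text
t: 26.6
eef_pos: [0.5289, 0.1504, 0.1497]
ee_rot: [-0.19, 3.133, 0.004]
contact_force: [2.5, 0.9, 7.7]
gripper_width: -0.005
```

```bash
python3 - <<'E'
from h import *
goR([.528,.150,.139],187)
E
```

```text
t 26.6 tcp [0.5289 0.1504 0.1497] yaw -173.06 tilt [ 0.0032  0.0026 -1.    ] F [2.46 0.86 7.65] w -0.005
shift mm [ 0.9 -0.4 10.7]
turn [ 0.0022  0.0035 -0.001 ] joints [ 0.28  0.4  -0.05  1.11  0.    0.16] shift in final axes [ 0.9 -0.3 10.7]
```

{"api": "step_arm", "payload": {"targets": [[0.3,0,2,0,0.002,0,-1],[0.2,0,2,0,0,0,-1],[0,0,2,0,0,0,-1],[0,0,2,0,0,0,-1],[0,0,2,0,0,0,-1],[0,0,1.5,0,0,0,-1],[0,0,0,0,0,0,-1],[0,0,0,0,0,0,-1]]}}

```text
t: 27.4
eef_pos: [0.5284, 0.1504, 0.138]
ee_rot: [-0.19, 3.135, 0.003]
contact_force: [3.9, 0.2, 6.2]
gripper_width: -0.001
```

```bash
python3 - <<'E'
from h import *
goR([.528,.150,.137],187)
E
```

```text
t 27.4 tcp [0.5284 0.1504 0.138 ] yaw -173.06 tilt [ 0.0012  0.0023 -1.    ] F [3.91 0.18 6.16] w -0.001
shift mm [ 0.5 -0.4  1. ]
turn [ 0.0021  0.0015 -0.001 ] joints [ 0.28  0.41 -0.07  1.09  0.    0.16] shift in final axes [ 0.5 -0.3  1. ]
```

{"api": "step_arm", "payload": {"targets": [[-0.4,0,1,0,0,0,-1],[-0.3,0,0,0,0,0,-1],[0,0,0,0,0,0,-1],[0,0,-4,0,0,0,-1],[0,0,-4,0,0,0,-1],[0,0,-10,0,0,0,-1],[0,0,-15,0,0,0,-1],[0,0,-25,0,0,0,-1],[0,0,-30,0,0,0,-1],[0,0,-15,0,0,0,-1],[10,-20,0,0,0,0,-1],[20,-35,0,0,0,0,-1],[30,-40,0,0,0,0,-1],[30,-40,0,0,0,0,-1],[20,-40,0,0,0,0,-1],[10,-25,0,0,0,0,-1],[0,0,0,0,0,0,-1],[0,0,0,0,0,0,-1]]}}

```text
t: 29.2
eef_pos: [0.4305, -0.0634, 0.2376]
ee_rot: [0.187, -3.126, -0.003]
contact_force: [0.2, -0.1, 0.1]
gripper_width: -0.007
```

```bash
python3 - <<'E'
from h import *
go(None)
s=grab("scene","pics/scene13.png");crop(s,345,425,110,220,7,"pics/s13.png");np.savez("s13",**s)
c=grab("top","pics/top13.png");crop(c,210,290,170,260,6,"pics/t13.png");np.savez("t13",**c)
for c in(s,c):
  P=xyz(c);m=(abs(P[...,0]-.533)<.02)&(abs(P[...,1]-.15)<.015)&(P[...,2]<.16);print(np.percentile(P[m][:,2],[20,50,80]))
E
```

```text
t 29.2 tcp [ 0.4305 -0.0634  0.2376] yaw -173.14 tilt [-0.0097  0.0012 -1.    ] F [ 0.17 -0.15  0.11] w -0.007
[0.08138996 0.12050626 0.12207372]
[0.11732122 0.11887147 0.12056861]
```

View pics/s13.png

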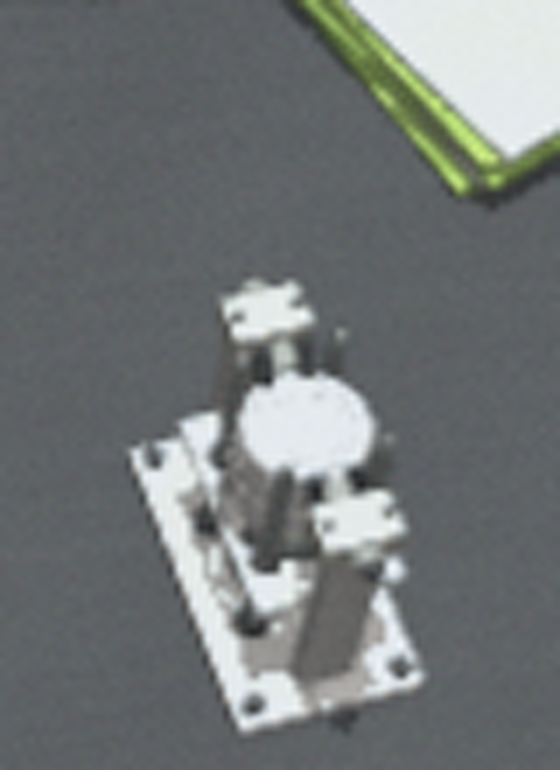

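View pics/t13.png

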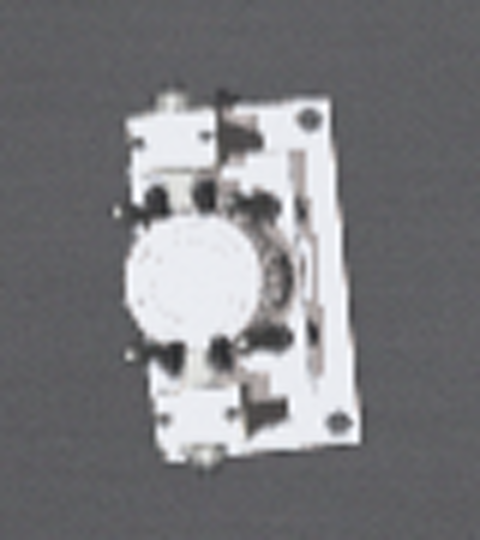

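View pics/top13.png

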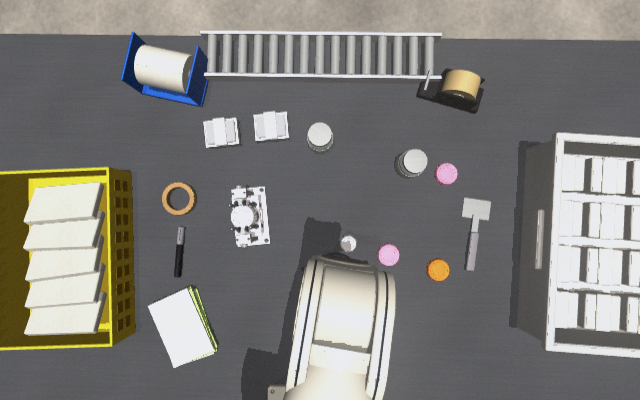

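The lid top is back at 0.120 m in both cameras. The catch ends, at (173,98) and (205,458) in the top crop, are where they were at the start. The small lid (348,243) and the other objects have not moved, and the arm is clear.

```bash
python3 -c "
from rig import ticket
print(ticket.hand_in())"
```

```text
the job is handed in; nothing more can be done
None
```

I loaded both white 58 mm lids into the magazine: the one at top-view pixel (423,224) first, then the one at (354,186). Each was laid between the posts and pressed with the closed fingers to about 6–8 mm below catch level. The highest force I read was about 14 N. I handed the job in at about 29 s, with the arm clear of everything.

- **Lid level:** the last pictures put the top lid at 0.119–0.1205 m in both cameras, which is catch level. It was level and had the same outline as the original lid.
- **Catches:** both look sprung in, with their outer ends at the same pixels as at the start. I judged this, and the three-lid stack, from the pictures, since no joint readings were available.
- **Other objects:** in the last top view the small lid, jars, tubs, pink and orange lids, marker, tape roll and scraper are where they were.
- **What went wrong:** joint 6 hit the end of its range (read 3.14 rad) while I carried the first lid, tilting the tool by about 2°. I turned the gripper half a turn above the magazine to fix it, and the lid stayed in the grip.
- **What disagreed:** the two cameras differed by 2–3 mm in position, so I averaged them. A sideways force as the first lid settled showed it was about 0.8 mm off, and I corrected it.

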